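# Close the rolling mill onto its gauge strip by the star wheel

## Task

Set the small rolling mill: take the red-handled adjusting pin from the wooden tool block and, through the slot in the mill's gear cover, push the star wheel round clockwise (seen from above) a tooth at a time until the top roll has just come down onto the brass gauge strip and the wheel will not turn freely any more. Work by feel and never force the pin against the wheel or the cover, then stand the pin back in its hole in the block, fully home. Leave the other things on the bench where they are.

Things in the scene. Friction and masses are not known exactly. Their poses are not given: they have to be found in the camera images.
- pin: Adjusting pin, loose, upright in the tool block's middle hole. Red handle of square section 16 x 16 mm, 60 mm high, flats facing its own x and y; below it a straight round steel shank, 5 mm diameter, round end, reaching 40 mm under the handle. 50 to 100 g. Origin: centre of the handle's lower end (the shoulder, which rests on the block); z points up the handle.
- pin_tip (a point): End of the pin's shank, 40 mm below the pin's origin.
- rack: Wooden tool block, fixed, 64 (x) x 156 (y) x 48 mm high, origin under its centre. Three holes in a row along its y, 52 mm apart: the pin's in the middle, a round-handled burnisher and scriber in the outer two, their handles rising 56 mm above the block.
- rack_hole0 (a point): Mouth of the pin's hole, at the middle of the block's top, 48 mm above the bench. The hole is 10 mm in diameter and goes right through. The pin is home when its shoulder rests on the block, its origin at this point.
- mill: Bench rolling mill, fixed, green, base 110 (x) x 200 (y) mm, origin under the base's centre, rolls lying along y, crank on the +y side. A flat aluminium gear cover, 86 (x) x 82 (y) mm, centred at x 0, y -62 mm, has its top 200 mm above the bench (bolt heads 2 mm more); the capped screw at y +62 mm ends 192 mm above the bench.
- slot (a point): Centre of the access slot, on the top face of the gear cover's 3 mm plate; axes are the mill's. Slot 26 mm long along the mill's y, 9 mm wide along its x. Through it the teeth of the star wheel are reached: to tighten, push a tooth along the mill's +y; the slot's length turns the wheel a little over one tooth; lift clear of the teeth, go back towards -y, drop into the next gap.
- wheel_axis (a point): On the vertical axis of the brass star wheel, level with its tooth tops: 23.5 mm from the slot along the mill's +x and 7 mm below it. Ten straight radial teeth 36 degrees apart, 4.5 mm thick, 11 mm high, root radius 17, outer radius 31 mm (about 10 mm free between teeth under the slot). Fixed point: it does not show where the teeth stand; feel for them with the pin.
- roll_line (a point): Lowest line of the top roll, at mid length. It starts 0.55 to 1.1 mm above the top of the brass gauge strip, which lies 100 mm above the bench; one tooth lowers it 0.31 mm. The wheel turns under about 3 N at the pin's tip and stays where left. Once the roll meets the strip the push climbs about 5 N per mm at the tip. Let go, the wheel gives back a mm or so at the teeth; the roll stays down.
- burnisher: Bystander: round wooden handle in the block's hole at its y +52 mm.
- scriber: Bystander: round blue handle in the block's hole at its y -52 mm.
- jar: Bystander: glass jar with white lid, 60 mm diameter, 65 mm high.
- lighter: Bystander: green pocket lighter lying flat, 78 x 24 x 12 mm.
- tweezers: Bystander: steel tweezers lying flat, 130 mm long.
- bench_block: Bystander: steel bench block, 64 x 64 x 20 mm.
- brass_ring: Bystander: small brass ring lying flat, 24 mm diameter.
- needle_file: Bystander: needle file with yellow handle, 150 mm long, lying flat.
There are look-alikes about, which are no part of the job. What is shaped like the rack but orange is not meant.

How it is judged:
By the outcome, as a careful person would: the job done as asked, in the order asked, and still so for the second after the job is handed in, with the robot touching nothing.
It also fails if it takes over 72 s, if anything falls off the work surface, if the arm or the gripper's body presses on something with over 40 N, if the wrist force passes 120 N, or if a joint passes its speed limit or range.

## Robot

A 7-joint arm with a two-finger parallel gripper is mounted at the origin on the work surface. World frame = base frame: x ahead of the robot, y to its left, z up, the work surface at z = 0. Lengths are in m, angles in degrees, forces in N, time in s.
With the tool pointing down it reaches from about 0.425 to 0.875 m from the base axis. Payload 9.9 kg.
Tool frame: the origin (TCP) lies at the very end of the fingers, on their centre line; the grasp point (between the pads) lies arm.grip_point_offset behind it (arm.grip_point_offset is the distance from the TCP to the grasp point, in m); z points along the fingers, y is the line along which they close (so a half turn about z gives the same grasp; the last joint's range is limited). The gripper opens to 85 mm and grips with 20 to 120 N. Pads are 22 mm wide; open, the fingers measure 114 mm over their backs; the gripper's body (76 mm by 85 mm) begins 54 mm behind the grasp point. The pads swing forward as they close: fully open they stand 13 mm farther back than shut.
Start: joints at [60.974, 32.985, 1.427, 82.34, -0.859, 64.687, -3.237], TCP at [0.277, -0.616, 0.231] pointing down, gripper open.
Joint ranges: [-157.87, 157.87], [-19.46, 123.44], [-87.15, 90], [11.01, 140.99], [-62.26, 242.26], [9.8, 113.94], [-161.44, 161.44]. Speed limits (degrees/s): [127.2, 127.2, 172.46, 172.46, 180, 180, 180].

## Interface

Orientations are given as [roll, pitch, yaw] about the fixed x, y, z axes, in that order (R = Rz(yaw) Ry(pitch) Rx(roll)).
In Python, from bench import arm, viewer, silhouettes, spot_point gives the robot as it stands. The module is installed in compiled form; this text tells all that it offers.
- The arm moves only by the tool move_arm, never from a script. Its argument "motion" is a list of rows, each a list of 3 entries, a list of its own where there are three numbers: the turn, a rotation vector about the tool's x, y, z in units of 180 degrees (1.0 is 180 degrees), then the shift along the tool's x, y, z in units of 0.25 m (1.0 is 0.25 m), then the opening, from 0 (shut) to 1 (fully open). In form: [[[wx, wy, wz], [x, y, z], jaw], ...]. A call has 1 to 20 rows; each row is the pose to reach, as a shift and turn from the pose commanded when the call began, along the tool's axes at that moment, turning the shorter way round; what a row does not reach only later rows make up. A row lasts 1/8 s, in which the tool goes at most 62.5 mm and 10.7 degrees, less where a joint would pass 70% of its speed; a pose out of reach is approached as far as the arm can. A call with a number of a shift or a turn outside -1 to 1 is refused whole. A call with a gripper value outside its range is refused whole. The fingers move at their own pace and stop on an object; "force" is the grip in N (left out, the last holds). Time passes only in rows, so rows that repeat a pose let the fingers close. It gives the time, the measured TCP pose, the force, the opening and the grip force at its end, in the units of the state.
- arm.get_state(): the state, without advancing time (a new reading comes with each control period).
- viewer.grab_frame(name): name is "scene" or "top" or "wrist"; returns a dict with "pixels" (480x640x3 uint8, red, green, blue), "fx", "fy", "cx", "cy" (pixels), "rvec" (rotation vector, rad) and "tvec" (3), from world to camera coordinates, as OpenCV has them. Camera axes: x right, y down, z forward; pixel columns grow to the right and rows downward; lengths in m; the calibration is good to about 2 mm. A picture is of the moment at which its call begins. There is no depth.
- arm.close_job(): hands the job in; it is judged then, once.
Trained networks look in a picture, given as the dict that the camera call returned (one of the last four; its "shot" number tells which), for a name from the list of things; names that differ only in an ending like _2 or _b are one class to them, and where a whole thing is asked for, a point or a joint stands for the part that bears it (a point fixed in the world has none). Each returns a list of dicts, best first, with "p" (0 to 1); they miss things now and then, are a little off and sometimes report something else, mostly with a low value. They report only what shows in the picture. A call takes as long as a camera call. They do not tell look-alikes from the thing itself.
- silhouettes(picture, thing): "mask" (480x640 bool, what is visible of it).
- spot_point(picture, thing): "centre" ([x, y, z] in m, in world coordinates, good to about 4 mm: a listed point, or the origin of a listed thing).
The state is a dict: "time_s": time; "qpos": joint angles; "qvel": joint speeds; "joint_torque": joint torques, N m; "position": TCP position; "eef_rot": TCP orientation; "ft_force": force on the tool from outside, world axes, zero at the start; "moment": the same for the moment, N m; "grip_width": opening from 0.0 (shut) to 1.0 (fully open); "gripper_force": force on a finger pad.
Only numpy, scipy, OpenCV 4.12 (cv2) and the standard library are available. Lean on these libraries where they do the work, as an engineer would, in place of code of your own. Each camera call takes 0.05 s, during which the arm holds its last target. There are 200 camera calls.

## Working session

There is one attempt and no reset: what is moved stays moved. The work goes in short steps, Python scripts to look and compute and a tool call to move; the robot and the scene stay as the last step left them, time stands still between calls to the robot, and variables do not carry over. Pictures are saved under pics/ and viewed, at most 10 in all, crops included, and the job is handed in when it is done.

Besides the shell and the picture viewer there is one more tool, called after "Request:" by a JSON object that holds its "op" and its "data", one argument or row to a line. move_arm: Moves the arm, as the interface text tells. Its arguments: {"type":"object","properties":{"motion":{"type":"array","items":{"type":"array"}},"force":{"type":"number"}},"required":["motion"]}

```bash
mkdir -p pics; cat > h.py <<'E'
import numpy as np, cv2
from bench import arm, viewer, silhouettes, spot_point
from scipy.spatial.transform import Rotation as R
def save(p,n): cv2.imwrite('pics/'+n,cv2.cvtColor(p['pixels'],cv2.COLOR_RGB2BGR))
def proj(p,X):
    K=np.array([[p['fx'],0,p['cx']],[0,p['fy'],p['cy']],[0,0,1.]])
    return cv2.projectPoints(np.array(X,float).reshape(-1,3),np.array(p['rvec'],float),np.array(p['tvec'],float),K,None)[0].reshape(-1,2)
def ray(p,uv,z):
    Rm=cv2.Rodrigues(np.array(p['rvec'],float))[0];t=np.array(p['tvec'],float)
    d=Rm.T@np.array([(uv[0]-p['cx'])/p['fx'],(uv[1]-p['cy'])/p['fy'],1]);c=-Rm.T@t
    return c+d*(z-c[2])/d[2]
E
python3 - <<'E'
from h import *
s=arm.get_state();print(s, arm.grip_point_offset)
ims=[]
for n in('scene','top'):
    p=viewer.grab_frame(n);save(p,n+'.png')
    for t in('pin','rack','rack_hole0','mill','slot','wheel_axis','pin_tip','roll_line'):
        print(n,t,[(round(d['p'],2),np.round(d['centre'],4).tolist(),proj(p,d['centre']).round().tolist()[0]) for d in spot_point(p,t)[:4]])
E
```

```text
{'time_s': 0.0, 'qpos': array([60.9724617 , 33.03318141,  1.4232715 , 82.38718097, -0.85619942,
       64.69059023, -3.23550489]), 'qvel': array([0.14819768, 0.00571674, 0.06530449, 0.06059384, 0.06463407,
       0.04732735, 0.04378394]), 'joint_torque': array([ 1.68656566e-04, -7.65756297e+01,  2.25066952e+00, -2.85964519e+01,
        1.54773047e-02,  1.26054473e-02,  3.10431165e-05]), 'position': array([ 0.27676774, -0.61511662,  0.23043193]), 'eef_rot': array([-1.79899919e+02,  8.09870221e-03,  2.42313500e+01]), 'ft_force': array([ 0.09808594, -0.53492563, -0.61079386]), 'moment': array([-0.04093761,  0.01739032, -0.01104302]), 'gripper_force': 0.0, 'grip_width': 1.0022625638743932} 0.0187
scene pin [(0.68, [0.5063, -0.3319, 0.0459], [118.0, 350.0])]
scene rack [(0.94, [0.5042, -0.3277, -0.0012], [127.0, 363.0]), (0.56, [0.3213, -0.2392, -0.0003], [153.0, 285.0])]
scene rack_hole0 [(0.93, [0.3232, -0.2463, 0.047], [144.0, 272.0]), (0.88, [0.5113, -0.327, 0.0436], [121.0, 351.0])]
scene mill [(0.97, [0.546, 0.1077, 0.0007], [336.0, 294.0])]
scene slot [(0.69, [0.7209, -0.1403, 0.00
[... 278 characters left out ...]
 [0.5066, -0.3804, 0.0495], [88.0, 360.0])]
top pin [(0.57, [0.5013, -0.3248, 0.0486], [472.0, 265.0])]
top rack [(0.82, [0.3195, -0.2412, -0.0005], [440.0, 335.0]), (0.72, [0.5044, -0.3283, 0.0044], [469.0, 266.0]), (0.37, [0.4462, -0.1231, 0.0004], [395.0, 287.0])]
top rack_hole0 [(0.88, [0.504, -0.3318, 0.0489], [475.0, 264.0]), (0.58, [0.3204, -0.2473, 0.0441], [445.0, 334.0])]
top mill [(0.79, [0.5461, 0.1091, -0.0001], [310.0, 251.0]), (0.52, [0.5289, 0.0434, 0.2019], [335.0, 245.0])]
top slot [(0.55, [0.5264, 0.0428, 0.2019], [335.0, 246.0])]
top wheel_axis [(0.58, [0.5545, 0.0494, 0.1912], [333.0, 236.0])]
top pin_tip []
top roll_line [(0.4, [0.5452, 0.1057, 0.1047], [310.0, 245.0])]
```

```bash
ls pics
```

```text
scene.png
top.png
```

View pics/scene.png

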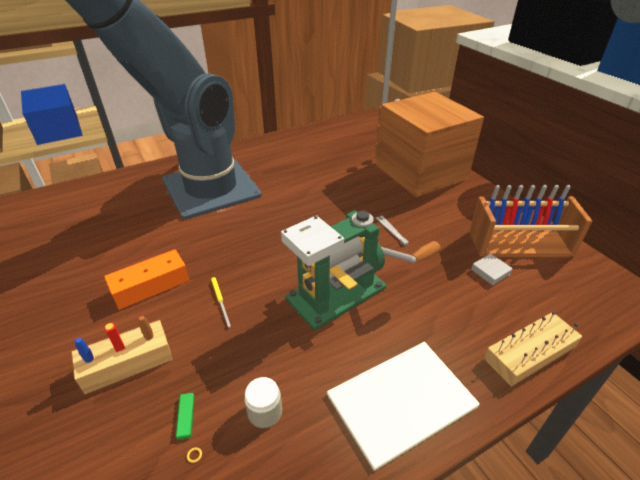

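View pics/top.png

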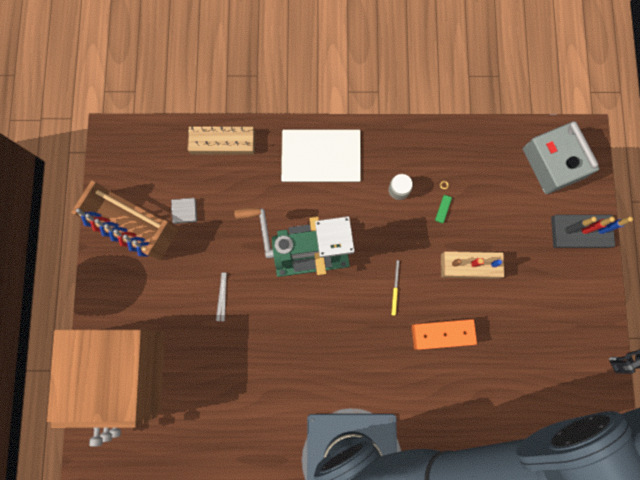

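The pin could be confused with these:
- the red handle in the pale wood block: scene (115,337), top (478,262)
- the red tool in the dark holder: top (592,226)
- the red files in the right-hand rack: scene (515,213)
- the orange block, a rack look-alike with empty holes: scene (147,278)

By the description I choose the pale wooden block at scene (121,351). I'll check that with a crop.

```bash
cat >> h.py <<'E'
def row(pos,yaw,s=None):
    s=s or arm.get_state();R0=R.from_euler('xyz',s['eef_rot'],degrees=True);R1=R.from_euler('xyz',[180,0,yaw],degrees=True)
    print('row',np.round((R0.inv()*R1).as_rotvec()/np.pi,4).tolist(),np.round(R0.inv().apply(np.array(pos)-s['position'])/.25,4).tolist())
E
python3 - <<'E'
from h import *
p=viewer.grab_frame('scene');q=viewer.grab_frame('top')
for t in('burnisher','scriber','pin','slot'):
  for im in(p,q): print(t,[(round(d['p'],2),np.round(d['centre'],4).tolist()) for d in spot_point(im,t)[:2]])
c=np.hstack([cv2.resize(p['pixels'][300:400,65:185],(390,325),interpolation=3),cv2.resize(p['pixels'][200:300,270:390],(390,325),interpolation=3)])
save({'pixels':c},'crop1.png')
row([.42,-.45,.30],60);row([.503,-.329,.25],90)
E
```

```text
burnisher [(0.52, [0.5045, -0.2759, 0.0447])]
burnisher [(0.62, [0.5081, -0.2766, 0.0503]), (0.38, [0.5478, 0.1064, 0.1037])]
scriber [(0.59, [0.5069, -0.3813, 0.0486])]
scriber [(0.46, [0.5, -0.3776, 0.0509]), (0.28, [0.7366, -0.2661, -0.0025])]
pin [(0.83, [0.5085, -0.3289, 0.0474])]
pin [(0.66, [0.504, -0.3263, 0.0504])]
slot [(0.84, [0.528, 0.0457, 0.2019]), (0.6, [0.5057, -0.3278, 0.0084])]
slot [(0.7, [0.5277, 0.0451, 0.2004]), (0.49, [0.6565, 0.4569, 0.0025])]
row [-0.0, -0.0, -0.1988] [0.7934, -0.3692, -0.2748]
row [-0.0, -0.0, -0.3654] [1.2948, -0.6743, -0.0748]
```

View pics/crop1.png

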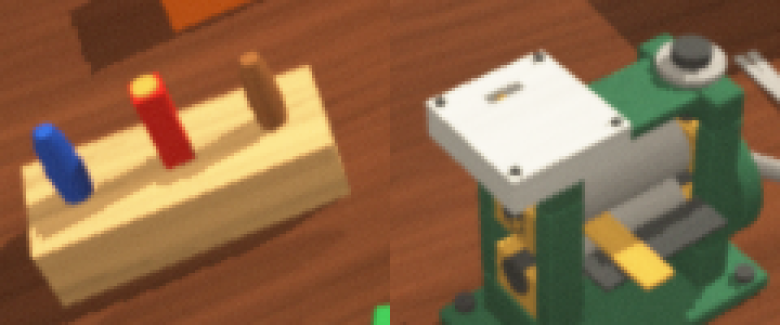

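The crop shows the red square-handled pin at about (162,120), between the blue scriber (62,165) and the brown burnisher (265,90) in the pale block. The slot in the white cover is at about (505,92). I'm moving above the block.

Request:
{"op": "move_arm", "data": {
  "motion": [
    [[0,0,-0.05],[0.2,-0.09,-0.1],1],
    [[0,0,-0.1],[0.4,-0.18,-0.2],1],
    [[0,0,-0.15],[0.6,-0.28,-0.27],1],
    [[0,0,-0.2],[0.79,-0.37,-0.27],1],
    [[0,0,-0.2],[0.79,-0.37,-0.27],1]
  ]
}}

```text
time_s: 2.02
position: [0.4231, -0.4459, 0.2994]
eef_rot: [179.9, -0.1, 60.8]
ft_force: [-1.0, -0.3, 0.1]
grip_width: 1.002
gripper_force: 0.0
```

```bash
python3 - <<'E'
from h import *
row([.505,-.328,.25],90)
E
```

```text
row [0.0007, -0.0007, -0.1624] [0.5711, 0.0554, 0.1993]
```

Request:
{"op": "move_arm", "data": {
  "motion": [
    [[0,0,-0.05],[0.2,0.02,0.07],1],
    [[0,0,-0.1],[0.4,0.04,0.14],1],
    [[0,0,-0.16],[0.57,0.055,0.2],1],
    [[0,0,-0.16],[0.57,0.055,0.2],1],
    [[0,0,-0.16],[0.57,0.055,0.2],1]
  ]
}}

```text
time_s: 2.65
position: [0.501, -0.3348, 0.2488]
eef_rot: [-180.0, 0.0, 88.8]
ft_force: [-0.7, -1.3, -0.5]
grip_width: 1.0
gripper_force: 0.0
```

```bash
python3 - <<'E'
from h import *
p=viewer.grab_frame('wrist');save(p,'w1.png')
print(arm.get_state()['position'],arm.get_state()['eef_rot'],proj(p,[[.505,-.328,.048],[.505,-.328,.108]]))
for t in('pin','burnisher','scriber','rack_hole0'): print(t,[(round(d['p'],2),np.round(d['centre'],4).tolist()) for d in spot_point(p,t)[:2]])
ms=silhouettes(p,'pin')
for m in ms[:2]:
    k=np.argwhere(m['mask'])[:,::-1]; print(m['p'],len(k),k.min(0),k.max(0),cv2.minAreaRect(k.astype(np.float32)))
E
```

```text
[ 0.50088988 -0.33520934  0.24897174] [-1.79977178e+02  6.49034305e-02  8.87906489e+01] [[328.45288904 199.46057249]
 [329.3549268  213.80067906]]
pin [(0.81, [0.5056, -0.3286, 0.0449])]
burnisher [(0.87, [0.5082, -0.2791, 0.0471])]
scriber [(0.71, [0.5079, -0.3816, 0.0483])]
rack_hole0 [(0.67, [0.5063, -0.3308, 0.0441]), (0.6, [0.316, -0.2463, 0.0466])]
0.72 604 [317 191] [337 223] ((326.8534240722656, 207.00863647460938), (32.17966842651367, 19.43699073791504), 86.633544921875)
```

View pics/w1.png

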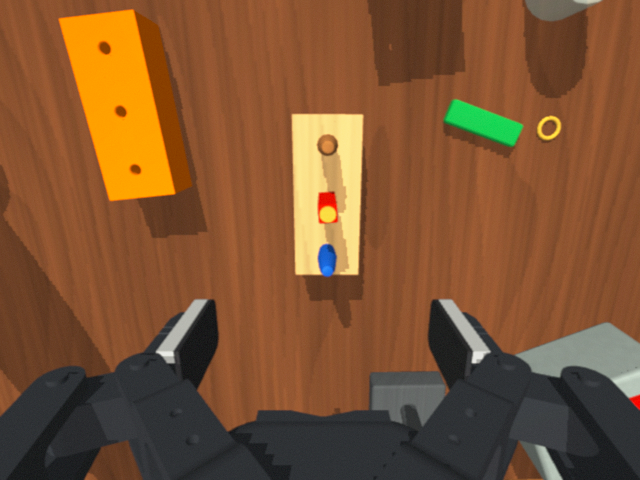

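The wrist view shows the block with corners near (292,114), (363,114), (359,275) and (296,275). The red handle top is at (327,213), with the brown handle at (327,145) and the blue one at (327,260). The block edges are nearly parallel to the tool axes.

```bash
python3 - <<'E'
from h import *
p=viewer.grab_frame('wrist')
print('cam',-cv2.Rodrigues(p['rvec'])[0].T@p['tvec'])
img=p['pixels'].astype(int)
for z in(.048,): print([ray(p,u,z).round(4).tolist() for u in[(292,114),(363.5,114),(359.5,275),(295.5,275)]])
m=((img[...,0]>150)&(img[...,1]<40)&(img[...,2]<60))[185:230,310:345]; k=np.argwhere(m)[:,::-1]+[310,185]
print(k.min(0),k.max(0)); u0,v0=k.min(0);u1,v1=k.max(0)+1
print('bottom front/back x', ray(p,(u0,v0),.048),ray(p,(u1,v0),.048))
y=((img[...,0]>200)&(img[...,1]>120)&(img[...,2]<110))[195:230,315:342]; k=np.argwhere(y)[:,::-1]+[315,195]; print('top',k.mean(0),k.min(0),k.max(0),ray(p,k.mean(0)+.5,.108))
c=cv2.resize(p['pixels'][180:235,300:355],(550,550),interpolation=3);save({'pixels':c},'c2.png')
E
```

```text
cam [ 0.50202872 -0.25986956  0.39274536]
[[0.4737, -0.2483, 0.048], [0.5384, -0.2496, 0.048], [0.5364, -0.4071, 0.048], [0.4703, -0.4058, 0.048]]
[319 193] [335 222]
bottom front/back x [ 0.49649659 -0.32090939  0.048     ] [ 0.51287924 -0.32122518  0.048     ]
top [330.5752809  213.69662921] [317 195] [341 229] [ 0.50684737 -0.32778364  0.108     ]
```

View pics/c2.png

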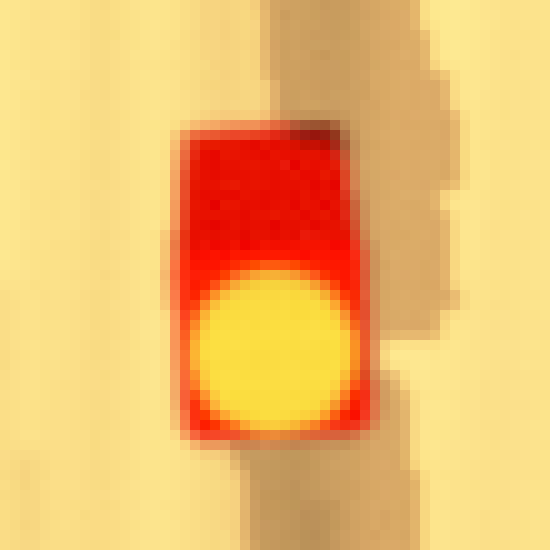

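```bash
python3 - <<'E'
from h import *
row([.5047,-.328,.12],88.8);row([.5047,-.328,.056],88.8)
E
```

```text
row [0.0, 0.0001, 0.0008] [0.0242, 0.0124, 0.5158]
row [0.0, 0.0001, 0.0008] [0.0243, 0.0124, 0.7718]
```

Request:
{"op": "move_arm", "data": {
  "motion": [
    [[0,0,0],[0.024,0.012,0.1],1],
    [[0,0,0],[0.024,0.012,0.3],1],
    [[0,0,0],[0.024,0.012,0.5],1],
    [[0,0,0],[0.024,0.012,0.66],1],
    [[0,0,0],[0.024,0.012,0.765],1],
    [[0,0,0],[0.024,0.012,0.765],1],
    [[0,0,0],[0.024,0.012,0.765],1]
  ]
}}

```text
time_s: 3.88
position: [0.5055, -0.3278, 0.0587]
eef_rot: [179.9, 0.0, 89.0]
ft_force: [0.0, -0.5, 0.6]
grip_width: 1.0
gripper_force: 0.0
```

Request:
{"op": "move_arm", "data": {
  "motion": [
    [[0,0,0],[0,0,0],0],
    [[0,0,0],[0,0,0],0],
    [[0,0,0],[0,0,0],0],
    [[0,0,0],[0,0,0],0],
    [[0,0,0],[0,0,0],0],
    [[0,0,0],[0,0,0],0],
    [[0,0,0],[0,0,0],0],
    [[0,0,0],[0,0,0],0]
  ],
  "force": 80
}}

```text
time_s: 4.88
position: [0.505, -0.3275, 0.058]
eef_rot: [180.0, 0.0, 89.0]
ft_force: [-0.4, 0.9, 5.5]
grip_width: 0.179
gripper_force: 77.9
```

Request:
{"op": "move_arm", "data": {
  "motion": [
    [[0,0,0],[0,0,-0.06],0],
    [[0,0,0],[0,0,-0.16],0],
    [[0,0,0],[0,0,-0.35],0],
    [[0,0,0],[0,0,-0.6],0],
    [[0,0,0],[0,0,-0.8],0],
    [[0,0,0],[0,0,-0.94],0],
    [[0,0,0],[0,0,-0.94],0],
    [[0,0,0],[0,0,-0.94],0]
  ]
}}

```text
time_s: 5.88
position: [0.5044, -0.3271, 0.2922]
eef_rot: [-180.0, -0.0, 89.0]
ft_force: [-0.1, -0.2, -0.9]
grip_width: 0.178
gripper_force: 78.0
```

```bash
python3 - <<'E'
from h import *
s=arm.get_state();print(s['position'],s['eef_rot'],s['ft_force'],s['qpos'])
row([.515,-.14,.29],48);row([.475,.045,.29],6)
E
```

```text
[ 0.50440156 -0.32713288  0.29221128] [-1.79955172e+02 -1.83187911e-02  8.90266202e+01] [-0.13920525 -0.1587713  -0.90916908] [ 40.17666975  24.58396471 -17.99954747  88.16379497   7.9391983
  68.55926006  19.81851437]
row [-0.0003, -0.0, 0.2279] [0.7491, 0.0297, 0.0091]
row [-0.0003, 0.0001, 0.4613] [1.4863, -0.1429, 0.0094]
```

Request:
{"op": "move_arm", "data": {
  "motion": [
    [[0,0,0.05],[0.16,0.01,0],0],
    [[0,0,0.1],[0.32,0.01,0],0],
    [[0,0,0.15],[0.5,0.02,0],0],
    [[0,0,0.2],[0.65,0.03,0],0],
    [[0,0,0.23],[0.75,0.03,0],0],
    [[0,0,0.23],[0.75,0.03,0],0]
  ]
}}

```text
time_s: 6.62
position: [0.5152, -0.1375, 0.2915]
eef_rot: [-179.9, 0.0, 47.8]
ft_force: [0.7, 1.2, -1.0]
grip_width: 0.175
gripper_force: 77.9
```

```bash
python3 - <<'E'
from h import *
s=arm.get_state();print(s['position'],s['eef_rot'],s['ft_force'],s['qpos'])
row([.485,.045,.29],6)
E
```

```text
[ 0.51517933 -0.13745251  0.29148138] [-1.79856669e+02  3.04061391e-02  4.78222139e+01] [ 0.73757492  1.18627273 -0.98513703] [ 18.72935712  18.21611028 -12.09686169  97.9505481    4.10209817
  64.40442498 -36.73909064]
row [-0.0007, 0.0005, 0.2323] [0.4598, -0.5795, 0.0071]
```

Request:
{"op": "move_arm", "data": {
  "motion": [
    [[0,0,0.05],[0.1,-0.12,0],0],
    [[0,0,0.1],[0.2,-0.24,0],0],
    [[0,0,0.15],[0.3,-0.38,0],0],
    [[0,0,0.2],[0.4,-0.5,0],0],
    [[0,0,0.232],[0.46,-0.58,0],0],
    [[0,0,0.232],[0.46,-0.58,0],0],
    [[0,0,0.232],[0.46,-0.58,0],0]
  ]
}}

```text
time_s: 7.5
position: [0.486, 0.0412, 0.292]
eef_rot: [180.0, 0.1, 5.9]
ft_force: [0.5, 0.1, -1.0]
grip_width: 0.18
gripper_force: 78.1
```

```bash
python3 - <<'E'
from h import *
s=arm.get_state();print(s['position'],s['eef_rot'],s['ft_force'],s['qpos'])
p=viewer.grab_frame('wrist');save(p,'w2.png')
for t in('slot','wheel_axis','mill','pin_tip','pin'): print(t,[(round(d['p'],2),np.round(d['centre'],4).tolist(),proj(p,d['centre']).round().tolist()) for d in spot_point(p,t)[:2]])
E
```

```text
[0.48597848 0.04123553 0.29199523] [1.79956804e+02 6.58307016e-02 5.89680509e+00] [ 0.53598862  0.12418336 -0.9644197 ] [ -3.52640483  13.98596388  -8.79071717 103.95613972   2.43124291
  62.30722184 -97.29660244]
slot [(0.65, [0.5268, 0.0465, 0.1983], [[321.0, 177.0]])]
wheel_axis []
mill []
pin_tip [(0.87, [0.4846, 0.0411, 0.2417], [[323.0, 262.0]])]
pin [(0.94, [0.4869, 0.0392, 0.2789], [[328.0, 286.0]])]
```

View pics/w2.png

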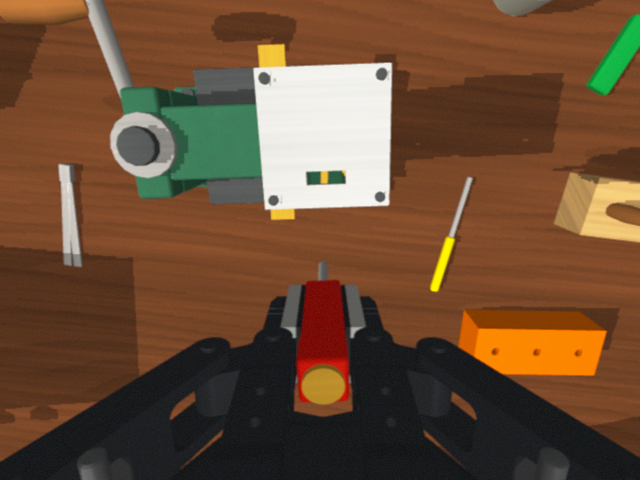

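The wrist view shows the pin held straight, with its tip at about (323,263). The cover's slot is at (306–345, 171–185), with a brass tooth showing near (324,178) and a hint of another at the right end (344,173).

```bash
python3 - <<'E'
from h import *
p=viewer.grab_frame('wrist');img=p['pixels'].astype(int)
sub=img[160:196,295:356]; g=sub.mean(2); slot=(g<150); slot=cv2.morphologyEx(slot.astype(np.uint8),cv2.MORPH_OPEN,np.ones((2,2)))
k=np.argwhere(slot)[:,::-1].astype(np.float32)+[295.5,160.5]; r=cv2.minAreaRect(k.astype(np.float32)); print(r)
b=cv2.boxPoints(r);W=np.array([ray(p,u,.2) for u in b]);print(W.round(4),W.mean(0))
cov=(img.min(2)>170).astype(np.uint8);n,l,st,ce=cv2.connectedComponentsWithStats(cov);i=l[120,320]
c=max(cv2.findContours((l==i).astype(np.uint8),0,2)[0],key=len);rr=cv2.minAreaRect(c);B=cv2.boxPoints(rr)+.5;Wc=np.array([ray(p,u,.2) for u in B]);print('cover',B,Wc.round(4),Wc.mean(0), [np.linalg.norm(Wc[i]-Wc[i-1]).round(4) for i in range(4)])
y=(sub[...,0]>150)&(sub[...,1]>100)&(sub[...,2]<90);k=np.argwhere(y)+[160,295]
for v in range(168,190):
    q=k[k[:,0]==v][:,1]
    if len(q):print(v,q.tolist())
print('tooth pt',ray(p,(324.5,178),.193))
cv2.imwrite('pics/c3.png',cv2.resize(p['pixels'][160:280,275:375][...,::-1],(500,600),interpolation=3))
s=arm.get_state();print(s['position'],proj(p,[s['position']-[0,0,.05],s['position']-[0,0,.01]]))
E
```

```text
((328.0, 179.0), (13.0, 39.0), 90.0)
[[0.5295 0.0559 0.2   ]
 [0.5321 0.0307 0.2   ]
 [0.5236 0.0297 0.2   ]
 [0.5211 0.0552 0.2   ]] [0.52656819 0.04288042 0.2       ]
cover [[255.12923  68.86041]
 [391.46603  63.6167 ]
 [396.90918 205.13812]
 [260.57236 210.38184]] [[ 0.5877  0.0933  0.2   ]
 [ 0.5987  0.0124  0.2   ]
 [ 0.5139 -0.0047  0.2   ]
 [ 0.5012  0.0856  0.2   ]] [0.55038176 0.04665181 0.2       ] [np.float64(0.0868), np.float64(0.0816), np.float64(0.0865), np.float64(0.0912)]
172 [322, 323, 324, 325, 326, 327, 328, 343, 344, 345]
173 [322, 323, 324, 325, 326, 327, 328, 344, 345]
174 [322, 323, 324, 325, 326, 327, 328, 344, 345]
175 [322, 323, 324, 325, 326, 327, 328, 345]
176 [322, 323, 324, 325, 326, 327, 328]
177 [322, 323, 324, 325, 326, 327, 328]
178 [322, 323, 324, 325, 326, 327, 328]
179 [322, 323, 324, 325, 326, 327, 328]
180 [322, 323, 324, 325, 326, 327, 328]
181 [322, 323, 324, 325, 326, 327, 328]
182 [322, 323, 324, 325, 326, 327, 328]
183 [322, 323, 324, 325, 326, 327, 328]
tooth pt [0.52605143 0.04509655 0.193     ]
[0.48609086 0.04212874 0.2925086 ] [[322.88546775 260.05454837]
 [322.86736999 290.50508837]]
```

View pics/c3.png

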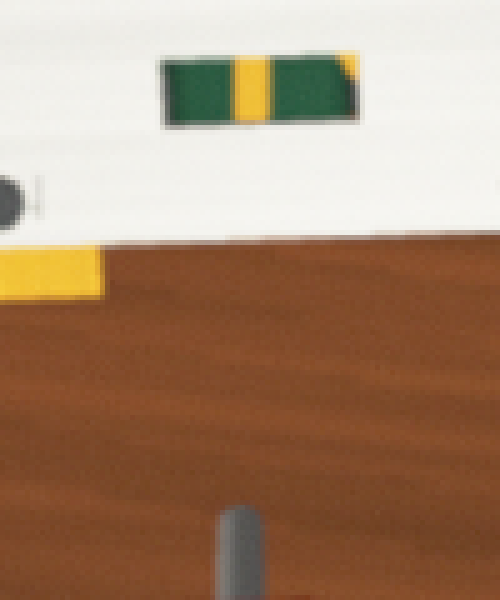

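The crop shows the slot's left end at crop u≈163 and right end at u≈358. The tooth is centred at u≈251, and the next tooth's corner is at (348,65). The pin tip is at (241,505), about 1 px from its predicted position. I'll compute the approach from these.

```bash
cat > t.py <<'E'
import numpy as np
YAW=np.radians(YAWD:=7.9)
E
python3 - <<'E'
from h import *
p=viewer.grab_frame('wrist')
C=np.array([(307,172),(346.3,170.4),(346.3,183.9),(308,185.5)]);W=np.array([ray(p,u,.2) for u in C]);c=W.mean(0)
print(W.round(4),c)
for a,b in((0,1),(3,2)): d=W[b]-W[a];print('yaw',np.degrees(np.arctan2(d[0],-d[1])),np.linalg.norm(d))
E_=np.array([ray(p,u,.2) for u in[(264,209.3),(388,205.3),(255,68.5),(391,63.5)]]);print(E_.round(4))
for a,b in((0,1),(2,3)): d=E_[b]-E_[a];print('yaw',np.degrees(np.arctan2(d[0],-d[1])),np.linalg.norm(d))
y=np.radians(7.5);ey=np.array([-np.sin(y),np.cos(y)]);ex=np.array([np.cos(y),np.sin(y)])
for u in[(325.5,178),(344,172.5)]: 
  w=ray(p,u,.193);print('tooth local',ex@(w-c)[:2],ey@(w-c)[:2])
s=arm.get_state();print(s['position'],s['eef_rot'])
E
```

```text
[[0.5297 0.0571 0.2   ]
 [0.5333 0.0319 0.2   ]
 [0.5246 0.0308 0.2   ]
 [0.521  0.0557 0.2   ]] [0.52715593 0.04387048 0.2       ]
yaw 8.105012786898246 0.025529574088647127
yaw 8.192488562749501 0.02515475049975943
[[0.5021 0.0836 0.2   ]
 [0.5132 0.0014 0.2   ]
 [0.5879 0.0936 0.2   ]
 [0.5988 0.0129 0.2   ]]
yaw 7.68337433156252 0.08294747681403616
yaw 7.7100558782929784 0.08142923162802332
tooth local -0.0009456355384707928 0.0008858868249275959
tooth local 0.002351295633367761 -0.01158787942468299
[0.48607037 0.04229476 0.29252528] [1.79997894e+02 2.15919948e-03 5.84382947e+00]
```

```bash
python3 - <<'E'
from h import *
row([.5282,.0378,.265],7.8)
E
```

```text
row [0.0, 0.0, -0.0109] [0.1658, 0.035, 0.1101]
```

Request:
{"op": "move_arm", "data": {
  "motion": [
    [[0,0,-0.006],[0.08,0.018,0.03],0],
    [[0,0,-0.011],[0.166,0.035,0.11],0],
    [[0,0,-0.011],[0.166,0.035,0.11],0],
    [[0,0,-0.011],[0.166,0.035,0.11],0]
  ]
}}

```text
time_s: 8.4
position: [0.5283, 0.0382, 0.2648]
eef_rot: [-180.0, 0.0, 7.8]
ft_force: [0.7, 0.2, -1.1]
grip_width: 0.178
gripper_force: 78.0
```

```bash
python3 - <<'E'
from h import *
p=viewer.grab_frame('wrist');s=arm.get_state();print(s['position'],s['eef_rot'],s['ft_force'],s['time_s'])
P=s['position'];print(proj(p,[P-[0,0,.05],[.5281,.0378,.2],[.5272,.0442,.2]]))
cv2.imwrite('pics/c4.png',cv2.resize(p['pixels'][195:295,270:390][...,::-1],(720,600),interpolation=3))
row([.5282,.0378,.265],7.8);row([.5282,.0378,.236],7.8)
E
```

```text
[0.52825769 0.03827568 0.2651961 ] [-1.79992357e+02 -1.11926338e-03  7.85388640e+00] [ 0.2735108  -0.14522353 -1.66976459] 8.45
[[323.09473897 260.36506025]
 [323.82789635 251.84918285]
 [313.28318212 251.88058226]]
row [-0.0, -0.0, 0.0003] [-0.0005, 0.0019, 0.0008]
row [-0.0, -0.0, 0.0003] [-0.0005, 0.0019, 0.1168]
```

View pics/c4.png

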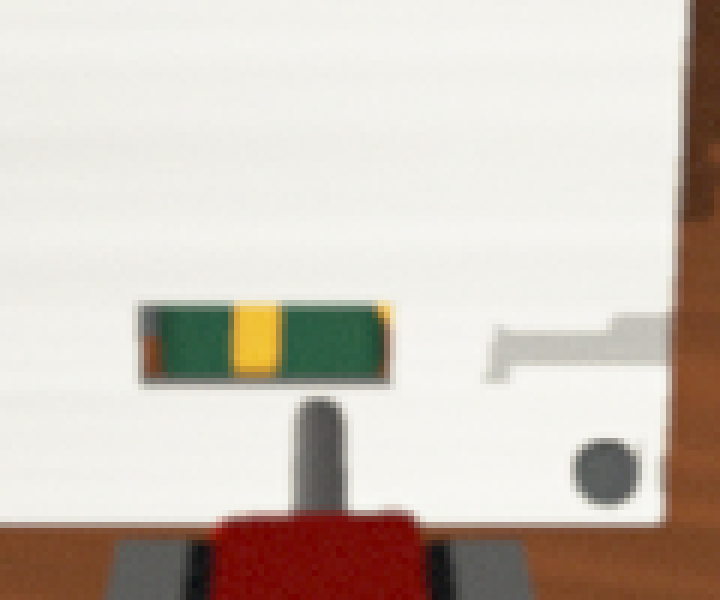

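The slot is at crop (140–390, 303–383). The tooth is centred at u≈257, and the tip at (320,398) points into the gap right of the tooth. I'm descending gently, 0.8 mm further toward -y.

Request:
{"op": "move_arm", "data": {
  "motion": [
    [[0,0,0],[0,0.004,0.03],0],
    [[0,0,0],[0,0.004,0.055],0],
    [[0,0,0],[0,0.004,0.075],0],
    [[0,0,0],[0,0.004,0.09],0],
    [[0,0,0],[0,0.004,0.09],0]
  ]
}}

```text
time_s: 9.07
position: [0.5282, 0.0372, 0.2423]
eef_rot: [-180.0, 0.0, 7.8]
ft_force: [0.2, 0.6, -1.6]
grip_width: 0.175
gripper_force: 78.0
```

```bash
python3 - <<'E'
from h import *
for i in range(3):
    viewer.grab_frame('top');s=arm.get_state();print(s['position'].round(5),s['ft_force'].round(2),s['moment'].round(3))
E
```

```text
[0.5283  0.03721 0.2425 ] [-0.21  0.33 -1.38] [-0.039 -0.036  0.023]
[0.5284  0.03722 0.24265] [ 0.62 -0.31 -1.9 ] [-0.006 -0.022 -0.002]
[0.52844 0.03722 0.24273] [-0.36 -0.23 -1.03] [-0.023 -0.009 -0.019]
```

Request:
{"op": "move_arm", "data": {
  "motion": [
    [[0,0,0],[0,0,0.01],0],
    [[0,0,0],[0,0,0.018],0],
    [[0,0,0],[0,0,0.025],0],
    [[0,0,0],[0,0,0.025],0]
  ]
}}

```text
time_s: 9.72
position: [0.5282, 0.0372, 0.2361]
eef_rot: [-180.0, 0.0, 7.8]
ft_force: [-0.0, 0.5, 0.2]
grip_width: 0.175
gripper_force: 78.0
```

Request:
{"op": "move_arm", "data": {
  "motion": [
    [[0,0,0],[0,-0.008,0],0],
    [[0,0,0],[0,-0.016,0],0],
    [[0,0,0],[0,-0.024,0],0],
    [[0,0,0],[0,-0.03,0],0]
  ]
}}

```text
time_s: 10.22
position: [0.5274, 0.0443, 0.2364]
eef_rot: [180.0, -0.0, 7.8]
ft_force: [0.3, -3.2, -0.4]
grip_width: 0.177
gripper_force: 78.1
```

Request:
{"op": "move_arm", "data": {
  "motion": [
    [[0,0,0],[0,-0.008,0],0],
    [[0,0,0],[0,-0.016,0],0],
    [[0,0,0],[0,-0.024,0],0],
    [[0,0,0],[0,-0.032,0],0],
    [[0,0,0],[0,-0.036,0],0],
    [[0,0,0],[0,-0.036,0],0]
  ]
}}

```text
time_s: 10.98
position: [0.5259, 0.0538, 0.2362]
eef_rot: [-180.0, 0.0, 7.9]
ft_force: [-0.3, -2.1, -1.3]
grip_width: 0.176
gripper_force: 78.1
```

```bash
python3 - <<'E'
from h import *
p=viewer.grab_frame('wrist');s=arm.get_state();print(s['position'],s['eef_rot'],s['ft_force'],s['time_s'])
cv2.imwrite('pics/c5.png',cv2.resize(p['pixels'][195:295,270:390][...,::-1],(720,600),interpolation=3))
E
```

```text
[0.52587185 0.05374689 0.23625815] [-1.79984918e+02  2.12647664e-02  7.85650869e+00] [-0.23732034 -1.49361989  0.57898772] 11.025
```

Request:
{"op": "move_arm", "data": {
  "motion": [
    [[0,0,0],[0,0.004,0],0],
    [[0,0,0],[0,0.004,-0.025],0],
    [[0,0,0],[0,0.004,-0.046],0],
    [[0,0,0],[0,0.004,-0.046],0],
    [[0,0,0],[0,0.03,-0.046],0],
    [[0,0,0],[0,0.055,-0.046],0],
    [[0,0,0],[0,0.073,-0.046],0],
    [[0,0,0],[0,0.073,-0.046],0],
    [[0,0,0],[0,0.073,-0.034],0],
    [[0,0,0],[0,0.073,-0.025],0],
    [[0,0,0],[0,0.073,-0.022],0],
    [[0,0,0],[0,0.073,-0.022],0]
  ]
}}

```text
time_s: 12.52
position: [0.5285, 0.0356, 0.2417]
eef_rot: [-180.0, 0.0, 7.9]
ft_force: [0.1, 0.2, -1.1]
grip_width: 0.177
gripper_force: 78.2
```

Free at tip z 0.1917. I'll go down to the working depth and push: a tooth remains free to about 26 mm of total travel, and I've used about 13.

Request:
{"op": "move_arm", "data": {
  "motion": [
    [[0,0,0],[0,0,0.01],0],
    [[0,0,0],[0,0,0.02],0],
    [[0,0,0],[0,0,0.02],0],
    [[0,0,0],[0,-0.008,0.02],0],
    [[0,0,0],[0,-0.016,0.02],0],
    [[0,0,0],[0,-0.024,0.02],0],
    [[0,0,0],[0,-0.032,0.02],0],
    [[0,0,0],[0,-0.04,0.02],0]
  ]
}}

```text
time_s: 13.52
position: [0.5271, 0.0454, 0.2368]
eef_rot: [180.0, 0.0, 7.8]
ft_force: [-0.0, -2.6, -0.9]
grip_width: 0.179
gripper_force: 78.1
```

Request:
{"op": "move_arm", "data": {
  "motion": [
    [[0,0,0],[0,-0.008,0],0],
    [[0,0,0],[0,-0.016,0],0],
    [[0,0,0],[0,-0.02,0],0]
  ]
}}

```text
time_s: 13.9
position: [0.5268, 0.0506, 0.2369]
eef_rot: [-180.0, -0.0, 7.9]
ft_force: [1.4, -2.5, -1.0]
grip_width: 0.175
gripper_force: 78.1
```

Request:
{"op": "move_arm", "data": {
  "motion": [
    [[0,0,0],[0,-0.006,0],0],
    [[0,0,0],[0,-0.008,0],0]
  ]
}}

```text
time_s: 14.15
position: [0.5263, 0.0525, 0.2369]
eef_rot: [-180.0, -0.0, 7.8]
ft_force: [0.5, -3.4, -0.8]
grip_width: 0.176
gripper_force: 78.2
```

Request:
{"op": "move_arm", "data": {
  "motion": [
    [[0,0,0],[0,-0.004,0],0],
    [[0,0,0],[0,-0.005,0],0]
  ]
}}

```text
time_s: 14.4
position: [0.526, 0.0536, 0.2368]
eef_rot: [-180.0, 0.0, 7.8]
ft_force: [0.8, -3.4, -0.5]
grip_width: 0.177
gripper_force: 78.2
```

Request:
{"op": "move_arm", "data": {
  "motion": [
    [[0,0,0],[0,0.004,0],0],
    [[0,0,0],[0,0.004,-0.025],0],
    [[0,0,0],[0,0.004,-0.044],0],
    [[0,0,0],[0,0.004,-0.044],0],
    [[0,0,0],[0,0.03,-0.044],0],
    [[0,0,0],[0,0.055,-0.044],0],
    [[0,0,0],[0,0.072,-0.044],0],
    [[0,0,0],[0,0.072,-0.044],0],
    [[0,0,0],[0,0.072,-0.032],0],
    [[0,0,0],[0,0.072,-0.023],0],
    [[0,0,0],[0,0.072,-0.02],0],
    [[0,0,0],[0,0.072,-0.02],0]
  ]
}}

```text
time_s: 15.9
position: [0.5285, 0.0358, 0.2417]
eef_rot: [-180.0, 0.0, 7.9]
ft_force: [-0.3, 0.7, -0.0]
grip_width: 0.178
gripper_force: 78.2
```

Request:
{"op": "move_arm", "data": {
  "motion": [
    [[0,0,0],[0,0,0.01],0],
    [[0,0,0],[0,0,0.02],0],
    [[0,0,0],[0,0,0.02],0],
    [[0,0,0],[0,-0.006,0.02],0],
    [[0,0,0],[0,-0.01,0.02],0],
    [[0,0,0],[0,-0.014,0.02],0]
  ]
}}

```text
time_s: 16.65
position: [0.5279, 0.0386, 0.2367]
eef_rot: [180.0, 0.0, 7.8]
ft_force: [-0.2, -3.8, -1.3]
grip_width: 0.177
gripper_force: 78.2
```

Request:
{"op": "move_arm", "data": {
  "motion": [
    [[0,0,0],[0,-0.003,0],0],
    [[0,0,0],[0,-0.006,0],0],
    [[0,0,0],[0,-0.006,0],0]
  ]
}}

```text
time_s: 17.02
position: [0.5276, 0.0407, 0.2367]
eef_rot: [-180.0, 0.0, 7.8]
ft_force: [-1.9, -2.7, -1.1]
grip_width: 0.177
gripper_force: 78.2
```

Request:
{"op": "move_arm", "data": {
  "motion": [
    [[0,0,0],[0,-0.003,0],0],
    [[0,0,0],[0,-0.006,0],0],
    [[0,0,0],[0,-0.006,0],0]
  ]
}}

```text
time_s: 17.4
position: [0.5276, 0.0423, 0.2368]
eef_rot: [-180.0, 0.0, 7.9]
ft_force: [-1.1, -2.0, -1.6]
grip_width: 0.175
gripper_force: 78.2
```

Request:
{"op": "move_arm", "data": {
  "motion": [
    [[0,0,0],[0,-0.003,0],0],
    [[0,0,0],[0,-0.006,0],0],
    [[0,0,0],[0,-0.006,0],0]
  ]
}}

```text
time_s: 17.77
position: [0.5275, 0.0438, 0.2368]
eef_rot: [-180.0, -0.0, 7.9]
ft_force: [-0.8, -2.5, -2.3]
grip_width: 0.174
gripper_force: 78.2
```

Request:
{"op": "move_arm", "data": {
  "motion": [
    [[0,0,0],[0,-0.003,0],0],
    [[0,0,0],[0,-0.006,0],0],
    [[0,0,0],[0,-0.006,0],0]
  ]
}}

```text
time_s: 18.15
position: [0.5273, 0.0453, 0.2368]
eef_rot: [-180.0, -0.0, 7.9]
ft_force: [-0.9, -2.5, -2.7]
grip_width: 0.171
gripper_force: 78.2
```

Request:
{"op": "move_arm", "data": {
  "motion": [
    [[0,0,0],[0,-0.003,0],0],
    [[0,0,0],[0,-0.006,0],0],
    [[0,0,0],[0,-0.006,0],0]
  ]
}}

```text
time_s: 18.52
position: [0.5272, 0.0468, 0.2368]
eef_rot: [-180.0, -0.0, 7.9]
ft_force: [0.4, -2.8, -1.6]
grip_width: 0.174
gripper_force: 78.1
```

Request:
{"op": "move_arm", "data": {
  "motion": [
    [[0,0,0],[0,-0.003,0],0],
    [[0,0,0],[0,-0.006,0],0],
    [[0,0,0],[0,-0.006,0],0]
  ]
}}

```text
time_s: 18.9
position: [0.527, 0.0482, 0.2369]
eef_rot: [-180.0, -0.0, 7.8]
ft_force: [0.6, -2.5, -1.4]
grip_width: 0.176
gripper_force: 78.1
```

Request:
{"op": "move_arm", "data": {
  "motion": [
    [[0,0,0],[0,-0.003,0],0],
    [[0,0,0],[0,-0.006,0],0],
    [[0,0,0],[0,-0.006,0],0]
  ]
}}

```text
time_s: 19.27
position: [0.5267, 0.0497, 0.2369]
eef_rot: [-180.0, -0.0, 7.9]
ft_force: [1.1, -2.8, -0.6]
grip_width: 0.177
gripper_force: 78.2
```

Request:
{"op": "move_arm", "data": {
  "motion": [
    [[0,0,0],[0,-0.003,0],0],
    [[0,0,0],[0,-0.006,0],0],
    [[0,0,0],[0,-0.006,0],0]
  ]
}}

```text
time_s: 19.65
position: [0.5264, 0.0512, 0.2368]
eef_rot: [-180.0, 0.0, 7.9]
ft_force: [-0.4, -2.9, -0.5]
grip_width: 0.174
gripper_force: 78.2
```

Request:
{"op": "move_arm", "data": {
  "motion": [
    [[0,0,0],[0,-0.003,0],0],
    [[0,0,0],[0,-0.006,0],0],
    [[0,0,0],[0,-0.006,0],0]
  ]
}}

```text
time_s: 20.02
position: [0.5262, 0.0527, 0.2368]
eef_rot: [-180.0, 0.0, 7.9]
ft_force: [0.4, -2.6, -0.8]
grip_width: 0.177
gripper_force: 78.2
```

Request:
{"op": "move_arm", "data": {
  "motion": [
    [[0,0,0],[0,-0.004,0],0],
    [[0,0,0],[0,-0.004,0],0]
  ]
}}

```text
time_s: 20.27
position: [0.526, 0.0537, 0.2368]
eef_rot: [-180.0, 0.0, 7.9]
ft_force: [0.2, -1.9, -0.5]
grip_width: 0.179
gripper_force: 78.2
```

Request:
{"op": "move_arm", "data": {
  "motion": [
    [[0,0,0],[0,0.004,0],0],
    [[0,0,0],[0,0.004,-0.025],0],
    [[0,0,0],[0,0.004,-0.044],0],
    [[0,0,0],[0,0.004,-0.044],0],
    [[0,0,0],[0,0.03,-0.044],0],
    [[0,0,0],[0,0.055,-0.044],0],
    [[0,0,0],[0,0.072,-0.044],0],
    [[0,0,0],[0,0.072,-0.044],0],
    [[0,0,0],[0,0.072,-0.032],0],
    [[0,0,0],[0,0.072,-0.023],0],
    [[0,0,0],[0,0.072,-0.02],0],
    [[0,0,0],[0,0.072,-0.02],0]
  ]
}}

```text
time_s: 21.78
position: [0.5285, 0.0358, 0.2417]
eef_rot: [-180.0, 0.0, 7.9]
ft_force: [-0.7, -0.1, -0.7]
grip_width: 0.18
gripper_force: 78.2
```

Request:
{"op": "move_arm", "data": {
  "motion": [
    [[0,0,0],[0,0,0.01],0],
    [[0,0,0],[0,0,0.02],0],
    [[0,0,0],[0,0,0.02],0],
    [[0,0,0],[0,-0.006,0.02],0],
    [[0,0,0],[0,-0.01,0.02],0],
    [[0,0,0],[0,-0.014,0.02],0]
  ]
}}

```text
time_s: 22.52
position: [0.5279, 0.0387, 0.2368]
eef_rot: [180.0, 0.0, 7.8]
ft_force: [-0.6, -3.0, -1.3]
grip_width: 0.18
gripper_force: 78.2
```

Request:
{"op": "move_arm", "data": {
  "motion": [
    [[0,0,0],[0,-0.003,0],0],
    [[0,0,0],[0,-0.005,0],0],
    [[0,0,0],[0,-0.005,0],0]
  ]
}}

```text
time_s: 22.9
position: [0.5277, 0.0404, 0.2367]
eef_rot: [180.0, 0.0, 7.8]
ft_force: [-1.4, -2.3, -0.9]
grip_width: 0.175
gripper_force: 78.2
```

Request:
{"op": "move_arm", "data": {
  "motion": [
    [[0,0,0],[0,-0.003,0],0],
    [[0,0,0],[0,-0.005,0],0],
    [[0,0,0],[0,-0.005,0],0]
  ]
}}

```text
time_s: 23.28
position: [0.5276, 0.0418, 0.2368]
eef_rot: [-180.0, 0.0, 7.9]
ft_force: [-1.8, -2.2, -0.7]
grip_width: 0.175
gripper_force: 78.2
```

Request:
{"op": "move_arm", "data": {
  "motion": [
    [[0,0,0],[0,-0.003,0],0],
    [[0,0,0],[0,-0.005,0],0],
    [[0,0,0],[0,-0.005,0],0]
  ]
}}

```text
time_s: 23.65
position: [0.5276, 0.043, 0.2368]
eef_rot: [-180.0, -0.0, 7.9]
ft_force: [-2.2, -3.2, -1.8]
grip_width: 0.176
gripper_force: 78.2
```

Request:
{"op": "move_arm", "data": {
  "motion": [
    [[0,0,0],[0,-0.003,0],0],
    [[0,0,0],[0,-0.005,0],0],
    [[0,0,0],[0,-0.005,0],0]
  ]
}}

```text
time_s: 24.02
position: [0.5274, 0.0439, 0.2368]
eef_rot: [180.0, -0.0, 7.8]
ft_force: [-1.5, -2.9, -1.3]
grip_width: 0.174
gripper_force: 78.2
```

Request:
{"op": "move_arm", "data": {
  "motion": [
    [[0,0,0],[0,-0.003,0],0],
    [[0,0,0],[0,-0.005,0],0],
    [[0,0,0],[0,-0.005,0],0]
  ]
}}

```text
time_s: 24.4
position: [0.5273, 0.0446, 0.2368]
eef_rot: [179.9, -0.0, 7.8]
ft_force: [-0.8, -6.6, -1.3]
grip_width: 0.171
gripper_force: 78.3
```

Request:
{"op": "move_arm", "data": {
  "motion": [
    [[0,0,0],[0,-0.002,0],0],
    [[0,0,0],[0,-0.002,0],0]
  ]
}}

```text
time_s: 24.65
position: [0.5272, 0.0449, 0.2368]
eef_rot: [179.9, 0.0, 7.8]
ft_force: [-1.9, -6.5, -1.7]
grip_width: 0.174
gripper_force: 78.3
```

```bash
python3 - <<'E'
from h import *
for i in range(3):
    viewer.grab_frame('top');s=arm.get_state();print(s['position'].round(5),s['ft_force'].round(2),s['moment'].round(3))
E
```

```text
[0.52724 0.04487 0.2368 ] [-1.14 -7.28 -1.85] [-1.783  0.163  0.033]
[0.52722 0.04487 0.23678] [-0.18 -5.73 -1.43] [-1.815  0.193 -0.015]
[0.52723 0.04488 0.23679] [-1.02 -7.29 -0.44] [-1.809  0.182 -0.003]
```

Request:
{"op": "move_arm", "data": {
  "motion": [
    [[0,0,0],[0,-0.003,0],0],
    [[0,0,0],[0,-0.003,0],0],
    [[0,0,0],[0,-0.003,0],0]
  ]
}}

```text
time_s: 25.18
position: [0.5272, 0.0452, 0.2368]
eef_rot: [179.9, -0.0, 7.8]
ft_force: [-0.6, -7.8, -1.7]
grip_width: 0.176
gripper_force: 78.4
```

The push is now climbing (3, 6.6, 7.8 N) with almost no travel, so the roll is on the strip. I'll ease off and lift out.

Request:
{"op": "move_arm", "data": {
  "motion": [
    [[0,0,0],[0,0.006,0],0],
    [[0,0,0],[0,0.013,0],0],
    [[0,0,0],[0,0.013,0],0],
    [[0,0,0],[0,0.013,-0.03],0],
    [[0,0,0],[0,0.013,-0.08],0],
    [[0,0,0],[0,0.013,-0.16],0],
    [[0,0,0],[0,0.013,-0.22],0],
    [[0,0,0],[0,0.013,-0.22],0],
    [[0,0,0],[0,0.013,-0.22],0]
  ]
}}

```text
time_s: 26.3
position: [0.5273, 0.0435, 0.2915]
eef_rot: [-180.0, 0.0, 7.9]
ft_force: [0.0, 0.6, -0.9]
grip_width: 0.177
gripper_force: 78.5
```

```bash
python3 - <<'E'
from h import *
p=viewer.grab_frame('wrist');s=arm.get_state();print(s['position'],s['eef_rot'],s['ft_force'],s['time_s'])
P=s['position'];print(proj(p,[P-[0,0,.05]]))
img=p['pixels'];cv2.imwrite('pics/c6.png',cv2.resize(img[180:420,220:430][...,::-1],(525,600),interpolation=3))
row([.47,-.1,.292],47);row([.5047,-.3277,.292],89)
E
```

```text
[0.52714878 0.04342278 0.2912318 ] [-1.79994471e+02  5.29122105e-02  7.84938491e+00] [-0.62269086 -0.73479147 -1.1634422 ] 26.35
[[323.37961326 260.09432648]]
row [-0.0001, 0.0003, -0.2175] [-0.3048, 0.5371, -0.0028]
row [-0.0002, 0.0002, -0.4508] [-0.2917, 1.4583, -0.0029]
```

View pics/c6.png

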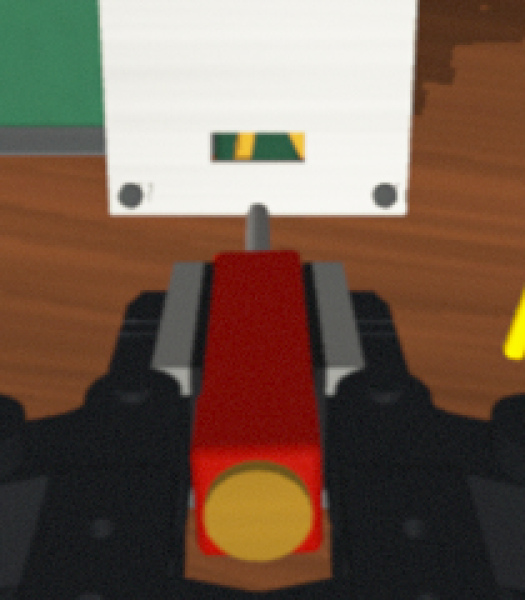

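The view shows the pin still straight in the grip, with its tip at crop (258,204), as before. The slot shows the tooth at (245,146). Now back to the block.

Request:
{"op": "move_arm", "data": {
  "motion": [
    [[0,0,-0.05],[-0.07,0.12,0],0],
    [[0,0,-0.1],[-0.14,0.24,0],0],
    [[0,0,-0.15],[-0.21,0.36,0],0],
    [[0,0,-0.2],[-0.28,0.5,0],0],
    [[0,0,-0.218],[-0.3,0.54,0],0],
    [[0,0,-0.218],[-0.3,0.54,0],0]
  ]
}}

```text
time_s: 27.1
position: [0.471, -0.1015, 0.2913]
eef_rot: [-180.0, 0.0, 46.9]
ft_force: [0.4, 0.5, -0.5]
grip_width: 0.173
gripper_force: 78.5
```

```bash
python3 - <<'E'
from h import *
row([.5047,-.3277,.2],89)
E
```

```text
row [-0.0003, 0.0001, -0.2337] [-0.5689, 0.7165, 0.3649]
```

Request:
{"op": "move_arm", "data": {
  "motion": [
    [[0,0,-0.05],[-0.13,0.16,0],0],
    [[0,0,-0.1],[-0.26,0.32,0],0],
    [[0,0,-0.15],[-0.39,0.48,0.1],0],
    [[0,0,-0.2],[-0.5,0.63,0.22],0],
    [[0,0,-0.234],[-0.57,0.717,0.365],0],
    [[0,0,-0.234],[-0.57,0.717,0.365],0],
    [[0,0,-0.234],[-0.57,0.717,0.365],0],
    [[0,0,-0.234],[-0.57,0.717,0.365],0]
  ]
}}

```text
time_s: 28.1
position: [0.507, -0.3255, 0.2019]
eef_rot: [179.9, 0.0, 89.3]
ft_force: [-0.2, 0.4, -0.3]
grip_width: 0.175
gripper_force: 78.5
```

```bash
python3 - <<'E'
from h import *
p=viewer.grab_frame('wrist');s=arm.get_state();print(s['position'],s['eef_rot'],s['ft_force'],s['time_s'])
img=p['pixels'].astype(int)
sub=img[150:270,270:380];d=(sub.max(2)<110);n,l,st,ce=cv2.connectedComponentsWithStats(d.astype(np.uint8))
print([(st[i].tolist(),(ce[i]+[270,150]).round(1).tolist()) for i in range(1,n) if st[i,4]>15])
print(proj(p,[[.5047,-.3277,.048],s['position']-[0,0,.05]]))
print(spot_point(p,'rack_hole0')[:2])
cv2.imwrite('pics/c7.png',cv2.resize(p['pixels'][130:280,240:410][...,::-1],(680,600),interpolation=3))
row([.5047,-.3277,.11],89)
E
```

```text
[ 0.50683183 -0.32577515  0.20188955] [1.79892044e+02 3.93195590e-02 8.92639643e+01] [ 0.84339597  0.1404424  -0.95295323] 28.15
[([54, 11, 7, 12, 22], [328.4, 166.3]), ([88, 11, 9, 109, 469], [361.5, 219.7])]
[[321.452769   220.67965278]
 [324.43382713 262.48902066]]
[{'centre': [0.5088, -0.3275, 0.0459], 'p': 0.79}, {'centre': [0.3207, -0.2425, 0.0468], 'p': 0.78}]
row [0.0005, 0.0003, 0.0014] [-0.0064, -0.0083, 0.3672]
```

View pics/c7.png

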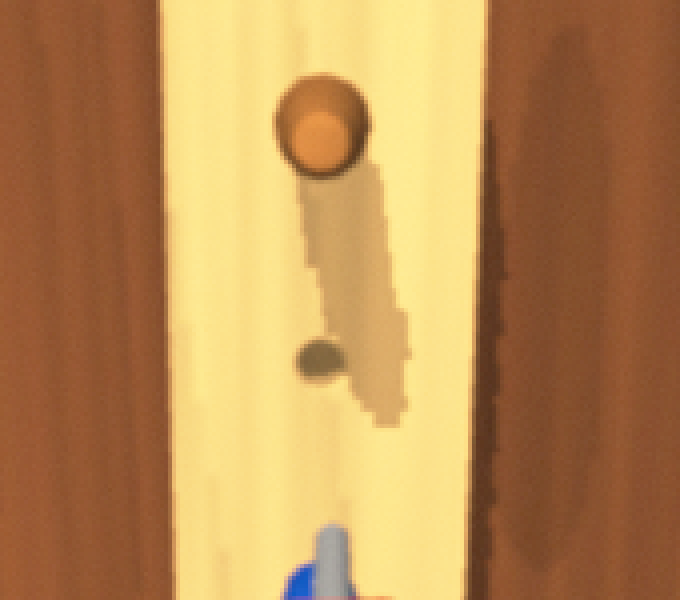

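The hole mouth is at crop (320,361), which is pixel (320,220) and about (0.504,-0.3275). The tip is at crop (332,525). So I need to shift about 2.5 mm in -x and 2 mm in -y, then lower with a force check.

Request:
{"op": "move_arm", "data": {
  "motion": [
    [[0,0,0.001],[-0.007,-0.009,0.1],0],
    [[0,0,0.001],[-0.007,-0.009,0.25],0],
    [[0,0,0.001],[-0.007,-0.009,0.37],0],
    [[0,0,0.001],[-0.007,-0.009,0.37],0],
    [[0,0,0.001],[-0.007,-0.009,0.37],0]
  ]
}}

```text
time_s: 28.82
position: [0.5045, -0.3288, 0.1096]
eef_rot: [179.9, 0.1, 89.0]
ft_force: [1.2, -0.5, -0.8]
grip_width: 0.172
gripper_force: 78.5
```

```bash
python3 - <<'E'
from h import *
p=viewer.grab_frame('wrist');s=arm.get_state();print(s['position'],s['eef_rot'],s['ft_force'],s['time_s'])
print(proj(p,[[.5042,-.3275,.048],s['position']-[0,0,.05]]))
img=p['pixels'].astype(int)[225:275,295:350]
for r in range(0,50,3): print(225+r,' '.join('%3d'%v for v in img[r,::2].mean(1)))
row([.5045,-.3275,.075],89)
E
```

```text
[ 0.50462577 -0.328972    0.10982303] [1.79866247e+02 7.33618484e-02 8.90303297e+01] [ 0.39146141  0.0132141  -0.61289617] 28.875
[[324.15407745 253.18190028]
 [325.00433831 262.51646855]]
225 199 199 200 202 206 206 206 201 199 195 194 192 195 192 154 152 152 150 149 149 149 151 155 160 162 162 164 199
228 197 199 200 202 206 206 205 201 199 196 193 193 194 197 174 153 155 149 150 151 148 151 154 161 164 163 162 180
231 200 197 201 202 205 205 206 204 200 195 193 194 194 198 172 152 154 152 152 151 149 150 154 159 159 164 164 172
234 198 199 202 203 205 206 205 202 198 195 193 195 195 195 178 153 153 152 149 148 150 148 157 159 162 161 164 164
237 201 199 200 203 205 205 205 202 197 197 192 192 194 195 189 149 149 154 150 150 148 151 157 159 162 162 165 165
240 198 198 199 203 205 205 204 203 199 196 194 193 194 194 187 144 149 151 151 149 149 151 153 160 161 163 163 162
243 199 198 201 202 206 206 206 203 199 196 195 192 195 193 193 172 160 152 152 150 149 152 154 159 162 163 165 163
246 197 199 201 201 206 205 206 203 199 195 195 179 135 116 105 114 139 148 148 150 150 154 157 159
[... 415 characters left out ...]
5 138 144 156 157 153 173 195 169 147 151 155 159 163 161 163 163
261 199 198 200 202 205 205 204 203 200 197 194 190 189 171 159 164 200 205 199 187 152 151 156 157 161 162 162 162
264 198 198 200 201 205 206 206 203 200 196 194 192 166 163 162 140 174 201 201 194 154 152 158 159 162 164 164 162
267 198 199 200 201 205 204 206 203 199 197 195 192 157 162 161 142 164 194 198 199 191 192 159 159 160 165 163 161
270 197 197 201 201 203 206 206 203 201 198 195 192 158 163 162 145 146 192 196 200 199 198 172 164 161 163 161 161
273 199 200 200 202 204 205 205 203 198 198 195 193 161 163 162 143 145 190 196 199 198 201 203 200 162 163 162 160
row [0.0007, 0.0004, 0.0002] [0.0061, -0.0009, 0.1393]
```

Request:
{"op": "move_arm", "data": {
  "motion": [
    [[0,0,0],[0.007,0,0],0],
    [[0,0,0],[0.007,0,0.025],0],
    [[0,0,0],[0.007,0,0.05],0],
    [[0,0,0],[0.007,0,0.07],0],
    [[0,0,0],[0.007,0,0.07],0]
  ]
}}

```text
time_s: 29.5
position: [0.5032, -0.3268, 0.0899]
eef_rot: [-179.9, -0.0, 89.0]
ft_force: [-0.5, -0.4, -1.1]
grip_width: 0.177
gripper_force: 78.5
```

Request:
{"op": "move_arm", "data": {
  "motion": [
    [[0,0,0],[0,0.004,0.03],0],
    [[0,0,0],[-0.001,0.004,0.06],0],
    [[0,0,0],[-0.001,0.004,0.09],0],
    [[0,0,0],[-0.001,0.004,0.115],0],
    [[0,0,0],[-0.001,0.004,0.115],0]
  ]
}}

```text
time_s: 30.12
position: [0.5043, -0.327, 0.0612]
eef_rot: [-179.9, -0.0, 89.0]
ft_force: [-0.2, 1.0, -0.6]
grip_width: 0.176
gripper_force: 78.5
```

Request:
{"op": "move_arm", "data": {
  "motion": [
    [[0,0,0],[0,0,0.006],0],
    [[0,0,0],[0,0,0.01],0],
    [[0,0,0],[0,0,0.01],0]
  ]
}}

```text
time_s: 30.5
position: [0.5046, -0.3273, 0.0594]
eef_rot: [180.0, 0.0, 89.0]
ft_force: [-0.1, 0.0, -1.0]
grip_width: 0.175
gripper_force: 78.5
```

Request:
{"op": "move_arm", "data": {
  "motion": [
    [[0,0,0],[0,0,0.004],0],
    [[0,0,0],[0,0,0.006],0],
    [[0,0,0],[0,0,0.006],0]
  ]
}}

```text
time_s: 30.88
position: [0.5046, -0.3273, 0.058]
eef_rot: [180.0, 0.0, 89.0]
ft_force: [-0.8, 0.9, 2.3]
grip_width: 0.177
gripper_force: 79.1
```

The shoulder is seated with about 3 N of light contact. I'll release and retreat.

Request:
{"op": "move_arm", "data": {
  "motion": [
    [[0,0,0],[0,0,0],0.3],
    [[0,0,0],[0,0,0],0.6],
    [[0,0,0],[0,0,0],1],
    [[0,0,0],[0,0,0],1],
    [[0,0,0],[0,0,0],1],
    [[0,0,0],[0,0,0],1],
    [[0,0,0],[0,0,0],1],
    [[0,0,0],[0,0,-0.15],1],
    [[0,0,0],[0,0,-0.35],1],
    [[0,0,0],[0,0,-0.55],1],
    [[0,0,0],[0,0,-0.76],1],
    [[0,0,0],[0,0,-0.76],1],
    [[0,0,0],[0,0,-0.76],1],
    [[0,0,0],[0,0,-0.76],1]
  ]
}}

```text
time_s: 32.62
position: [0.5039, -0.3269, 0.2464]
eef_rot: [-179.9, -0.1, 89.0]
ft_force: [-0.7, -0.5, -0.7]
grip_width: 1.004
gripper_force: 0.0
```

```bash
python3 - <<'E'
from h import *
p=viewer.grab_frame('wrist');s=arm.get_state();print(s['position'],s['ft_force'],s['grip_width'],s['time_s'])
img=p['pixels'].astype(int)
m=(img[...,0]>150)&(img[...,1]<40)&(img[...,2]<60);m[:150]=0;m[300:]=0;m[:,:280]=0;m[:,370:]=0
k=np.argwhere(m)[:,::-1];print(k.min(0),k.max(0))
c=(.5043,-.3272);B=[[c[0]+a*.008,c[1]+b*.008,z] for z in(.048,.108) for a in(-1,1) for b in(-1,1)];print(proj(p,B).round(1).tolist())
for t in('pin','rack_hole0','burnisher','scriber'): print(t,[(round(d['p'],2),np.round(d['centre'],4).tolist()) for d in spot_point(p,t)[:1]])
E
```

```text
[ 0.50403947 -0.32693656  0.24643868] [ 0.64374739 -0.26148686  0.56041717] 0.9985660470571461 32.675
[316 202] [332 232]
[[317.1, 215.8], [316.8, 199.6], [333.6, 215.5], [333.4, 199.3], [315.7, 233.1], [315.3, 214.0], [335.3, 232.8], [335.2, 213.6]]
pin [(0.59, [0.5041, -0.3268, 0.0484])]
rack_hole0 [(0.96, [0.5079, -0.3304, 0.0449])]
burnisher [(0.64, [0.5076, -0.2784, 0.0454])]
scriber [(0.78, [0.5062, -0.3797, 0.0484])]
```

The red handle spans (316–332, 202–232), the same size as before the grasp, and its origin reads z≈0.048. So the pin is upright and home. Handing in.

```bash
python3 -c "
from bench import arm
print(arm.close_job())"
```

```text
the job is handed in; nothing more can be done
None
```

I turned the star wheel clockwise about 3.3 teeth until the top roll came down on the gauge strip, stood the pin back fully home in the block, and handed the job in at about 33 s. At the end the push at the pin climbed from about 3 N to 8 N with almost no travel.

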